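# Empty the pass box of a blasting cabinet

## Robot

A 6-joint arm with a two-finger parallel gripper is mounted at the origin on the work surface. World frame = base frame: x ahead of the robot, y to its left, z up, the work surface at z = 0. Lengths are in m, angles in rad, forces in N, time in s.
With the tool pointing down it reaches from about 0.325 to 0.9 m from the base axis. Payload 6.1 kg.
Tool frame: the origin (TCP) lies between the finger pads; the fingertips stand 19 mm ahead of it and the grasp point (between the pads) is the TCP; z points along the fingers, y is the direction in which the jaws open and shut (so a half turn about z gives the same grasp; the last joint's range is limited). The gripper opens to 87 mm and grips with 3 to 60 N. Pads are 19 mm wide; open, the fingers measure 117 mm over their backs; the gripper's body (75 mm by 190 mm) begins 51 mm behind the grasp point.
Start: joints at [1.182, 0.22, 1.526, -0, 1.395, -0.126], TCP at [0.162, 0.604, 0.242] pointing down, gripper open.
Joint ranges: [-2.98, 2.98], [-0.91, 2.08], [0.09, 2.57], [-1.24, 4.39], [0.2, 2.65], [-2.68, 2.68]. Speed limits (rad/s): [2.57, 2.57, 3.01, 3.14, 3.14, 3.14].

## Interface

Orientations are given as [roll, pitch, yaw] about the fixed x, y, z axes, in that order (R = Rz(yaw) Ry(pitch) Rx(roll)).
In Python, from workcell import manip gives the robot as it stands.
- The arm moves only by the tool drive_tool, never from a script. Its arguments are lists of equal length, an entry for each row: "slide": the shift along the tool's x, y, z in m, a list of three; "turn": the turn, a rotation vector about the tool's x, y, z in rad, a list of three; "hand": the finger opening in m, from 0 to 0.087. A call has 1 to 8 rows; each row is the pose to reach, as a shift and turn from the pose commanded when the call began, along the tool's axes at that moment; what a row does not reach only later rows make up. A row lasts 1/10 s, in which the tool goes at most 50 mm and 8.59 degrees, less where a joint would pass 70% of its speed; a pose out of reach is approached as far as the arm can. A call with a gripper value outside its range is refused whole. The fingers move at their own pace and stop on an object; "newtons" is the grip in N (left out, the last holds). Time passes only in rows, so rows that repeat a pose let the fingers close. It gives the time, the measured TCP pose, the force and the opening at its end, in the units of the state.
- manip.get_state(): the state, without advancing time (a new reading comes with each control period).
- manip.snapshot(name): name is "side" or "top"; returns a dict with "pixels" (384x512x3 uint8, blue, green, red), "fx", "fy", "cx", "cy" (pixels), "k1" (the pictures are not rectified: a ray, as slopes to the right and down, at radius r is drawn at 1 + k1 r^2 times it, then the intrinsics apply), "R" (3x3) and "t" (3): a world point X has camera coordinates R X + t. Camera axes: x right, y down, z forward; pixel columns grow to the right and rows downward; lengths in m; the calibration is good to about 2 mm. A picture is of the moment at which its call begins. There is no depth.
- manip.sign_off(): hands the job in, once; it reports no verdict.
The state is a dict: "time_s": time; "joints": joint angles; "joint_vel": joint speeds; "tau": joint torques, N m; "position": TCP position; "orientation": TCP orientation; "ft_force": force on the tool from outside, world axes, zero at the start; "torque": the same for the moment, N m; "gripper_width": opening from 0.0 (shut) to 1.0 (fully open).
Only numpy, scipy, OpenCV 4.12 (cv2) and the standard library are available. Lean on these libraries where they do the work, as an engineer would, in place of code of your own. Each camera call takes 0.05 s, during which the arm holds its last target. There are 200 camera calls.

## Task

First make sure by touch that the pass box's inner door is shut: with the outer hatch still closed, press down the sprung cap on top of the inner door until the door is fully home and the cap gives under your push. Only then slide the outer hatch fully open, take out the cleaned hub and set it down, not dropped, upright in the black tray. Leave the hatch open and the inner door shut, and do not push about the spray can or the jar.

Things in the scene. Friction and masses are not known exactly. Their poses are not given: they have to be found in the camera images.
- passbox: Fixed grey pass box, a low tunnel on the side of a blasting cabinet. Origin on the bench under the middle of the outer chamber, axes as chamber_floor. The cabinet (500 mm along x, 390 tall) begins at y = 360 mm. Two hatch rails run from the chamber to x = 266 mm, tops 69 mm above the bench.
- chamber_floor (a point): Centre of the outer chamber's inner floor, 10 mm above the bench. Its x axis is the way the hatch slides open (roughly away from the robot), y points along the tunnel to the cabinet, z up. The chamber is 170 mm (x) by 130 mm (y) inside, with 6 mm walls whose top is 60 mm above this point. Beyond y = 68 mm the tunnel is roofed, roof top 66 mm above this point.
- inner_cap_top (a point): Centre of the top of the black round sprung cap (32 mm across, 16 high) on a stem on top of the inner door, a thin aluminium gate that slides straight up and down across the tunnel, 150 mm along +y from chamber_floor. With the gate fully down and the cap free it is 113 mm above chamber_floor. Gate guides stand 83 mm to either side along x, 8 mm lower.
- inner_door (a joint): Height of the inner door above its shut position, in m: 0 fully down (shut), 0.04 fully up. It may stand a few mm up, hardly visible. Friction holds it where it is left; about 2 N of downward push moves it down.
- inner_cap (a joint): How far the sprung cap is pressed down, in m: 0 free, 0.006 fully pressed. It starts to give at about 3.5 N and is fully pressed at about 6.5 N. As the gate itself slides down under 2 N, the cap gives only once the gate is down on its stop: that is how one feels that it is shut.
- outer_door (a joint): How far the outer door is slid open, in m: 0 shut, 0.17 fully open. It is a flat aluminium hatch, 194 by 136 by 6 mm with a clear pane, on top of the chamber. It slides along chamber_floor's +x, away from the robot, and stays where it is left (friction about 2 N). Its top is 67.5 mm above chamber_floor.
- hatch_handle (a point): Centre of the hatch's dark upright bar handle: 14 mm thick along the sliding way, 84 mm wide across it, 25 mm high (from 68 to 93 mm above chamber_floor). When the hatch is shut it is 30 mm on the -x side of the chamber's middle.
- hub_grip (a point): The cleaned part: a plain steel flanged hub standing upright on the chamber floor under the hatch, 0.3 kg: a round flange 56 mm across and 10 mm thick at the bottom, and on it a round boss 30 mm across, 52 mm high in all. This point is on its axis, half-way up the boss, 33 mm above its underside; its z axis points up.
- hub: The same hub; this origin is the centre of its underside.
- tray: Fixed open black plastic tray, 160 mm (its x) by 200 mm (its y), 30 mm high, walls and floor 4 mm thick. Its origin is the centre of its underside, on the bench. It may lie in either of two places on the robot's right; a black socket-set case, 150 by 190 mm and 50 mm high, lies in the other one.
- spray_can: Bystander: spray can, 60 mm across, 170 mm tall, behind the tunnel. Origin at its underside.
- bolt_jar: Bystander: glass jar with steel lid, 64 mm across, 85 mm tall, in front of the tunnel. Origin at its underside.

How it is judged:
On the way, in this order (a step that is already met when the one before it is completed fails the run):
1. with the hatch still closed, the inner door is fully down and its sprung cap is pressed (value of joint inner_door below 0.0025 m and value of joint inner_cap above 0.002 m and value of joint outer_door below 0.01 m), for 0.1 s.
2. the outer hatch is slid fully open with the inner door shut (value of joint outer_door above 0.15 m and value of joint inner_door below 0.0025 m), for 0.1 s.
At the end, for the whole second after the job is handed in: The hub stands upright (within 0.1 rad), at rest, its underside within 4 mm of the tray floor; the hatch is open by more than 150 of its 170 mm; the inner door is within 2.5 mm of fully down, its cap released; can and jar have moved under 30 mm (all of step 2 and x of hub in the frame of tray between -0.06 and 0.06 m and y of hub in the frame of tray between -0.08 and 0.08 m and z of hub in the frame of tray below 0.008 m and angle between hub's own z axis and vertical below 0.1 rad and height (world z) of hub_grip above 0.03 m and linear speed of hub below 0.02 m/s and value of joint inner_cap below 0.0015 m); the robot touches nothing.
It fails at once if the outer hatch is open by more than 10 mm while the inner door is more than 4 mm up (value of joint outer_door above 0.01 m and value of joint inner_door above 0.004 m).
It fails at once if the hub is dropped: it falls free with its underside more than 20 mm above the bench (height (world z) of hub above 0.02 m and contact force between hub and anything else below 0.02 N).
It fails at once if the can or jar is moved by more than 30 mm (distance of any of spray_can, bolt_jar from where it was at the start of the episode above 0.03 m).
It also fails if it takes over 69 s, if anything falls off the work surface, if the arm or the gripper's body presses on something with over 40 N, if the wrist force passes 120 N, or if a joint passes its speed limit or range.

## Working session

There is one attempt and no reset: what is moved stays moved. The work goes in short steps, Python scripts to look and compute and a tool call to move; the robot and the scene stay as the last step left them, time stands still between calls to the robot, and variables do not carry over. Pictures are saved under pics/ and viewed, about 8 in all and at most 12, crops included, and the job is handed in when it is done.

Besides the shell and the picture viewer there is one more tool, called as a command line: name --argument value ..., lists and objects as JSON in quotes. drive_tool: Moves the arm, as the interface text tells. Its arguments: {"type":"object","properties":{"slide":{"type":"array"},"turn":{"type":"array"},"hand":{"type":"array"},"newtons":{"type":"number"}},"required":["slide","turn","hand"]}

```bash
mkdir -p pics
cat > h.py <<'E'
import numpy as np, cv2, json
from workcell import manip
def snap(n,f):
    s=manip.snapshot(n); cv2.imwrite('pics/'+f+'.png',s['pixels'])
    json.dump({k:np.asarray(v).tolist() for k,v in s.items() if k!='pixels'},open('pics/%s.json'%n,'w')); return s
def cam(n): return json.load(open('pics/%s.json'%n))
def proj(n,X):
    c=cam(n);p=np.array(c['R'])@np.array(X,float)+np.array(c['t']);u=p[:2]/p[2];u=u*(1+c['k1']*(u@u))
    return np.array([c['fx']*u[0]+c['cx'],c['fy']*u[1]+c['cy']])
def ray(n,px):
    c=cam(n);d=np.array([(px[0]-c['cx'])/c['fx'],(px[1]-c['cy'])/c['fy']]);u=d.copy()
    for _ in range(30): u=d/(1+c['k1']*(u@u))
    R=np.array(c['R']);return -R.T@np.array(c['t']),R.T@np.array([u[0],u[1],1])
def atz(n,px,z):
    o,d=ray(n,px);return o+d*(z-o[2])/d[2]
E
python3 - <<'E'
from h import *
a=snap('side','side0');b=snap('top','top0')
for n in('side','top'):
    c=cam(n);print(n,c['fx'],c['k1'],-np.array(c['R']).T@np.array(c['t']),np.array(c['R'])[2])
print(manip.get_state())
E
```

```text
side 459.0074784965655 -0.1670810319285442 [ 0.35204931 -0.78521327  1.08667448] [ 0.12980774  0.60609535 -0.78472822]
top 439.9223799121974 0.03918373174326995 [ 0.3564386  -0.00177875  1.21296538] [ 0.132079    0.0068717  -0.99121537]
{'time_s': 0.1, 'joints': array([ 1.18188727e+00,  2.21166945e-01,  1.52749692e+00,  2.21162874e-05,
        1.39470200e+00, -1.26099936e-01]), 'joint_vel': array([ 0.00091137, -0.00012471, -0.0022698 ,  0.00272756, -0.00112425,
        0.00191788]), 'tau': array([ 7.80462824e-05, -4.95941913e+01, -3.88524234e+01,  7.01196981e-02,
        5.15822775e-02, -8.76209901e-05]), 'position': array([0.16216681, 0.60304942, 0.24053431]), 'orientation': array([-3.13983626e+00, -2.44604409e-04,  2.87877943e+00]), 'ft_force': array([ 0.29308927, -0.08852605,  0.49306339]), 'torque': array([-0.04441729, -0.05113917,  0.0210199 ]), 'gripper_width': 0.9994370395168599}
```

View pics/top0.png

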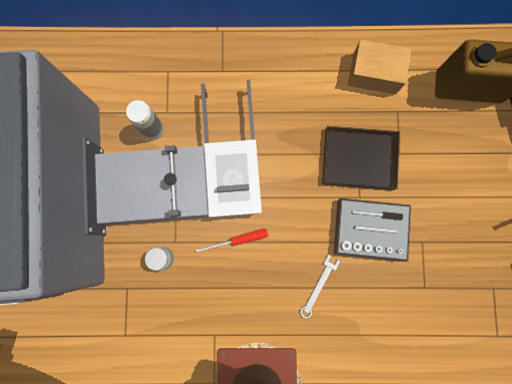

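View pics/side0.png

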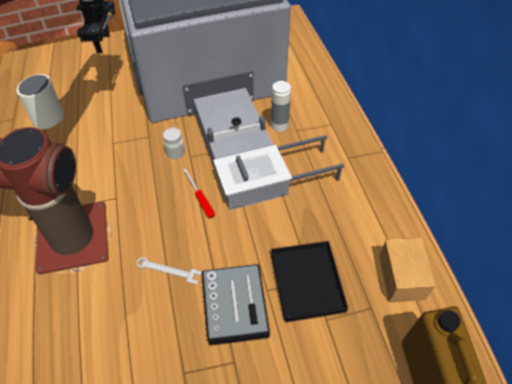

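The top view shows the passbox centre-left, with the hatch (white) around (232,178), cap at (170,180) and handle at (232,188). The tray is at (360,158) and the socket case at (373,230). The side view agrees. I'll enlarge both.

Run:
```python
import cv2,numpy as np
t=cv2.imread('pics/top0.png')[75:275,85:285]; s=cv2.imread('pics/side0.png')[75:215,160:350]
cv2.imwrite('pics/tc.png',cv2.resize(t,None,fx=3,fy=3,interpolation=2))
cv2.imwrite('pics/sc.png',cv2.resize(s,None,fx=4,fy=4,interpolation=2))
```

```text
(no output)
```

View pics/tc.png

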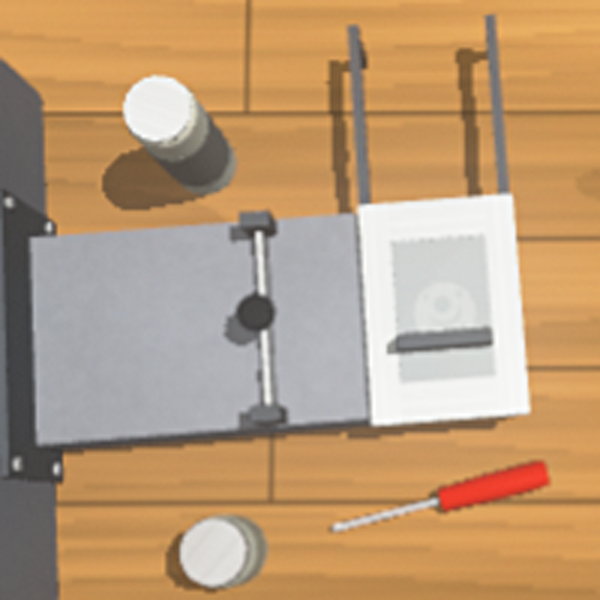

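View pics/sc.png

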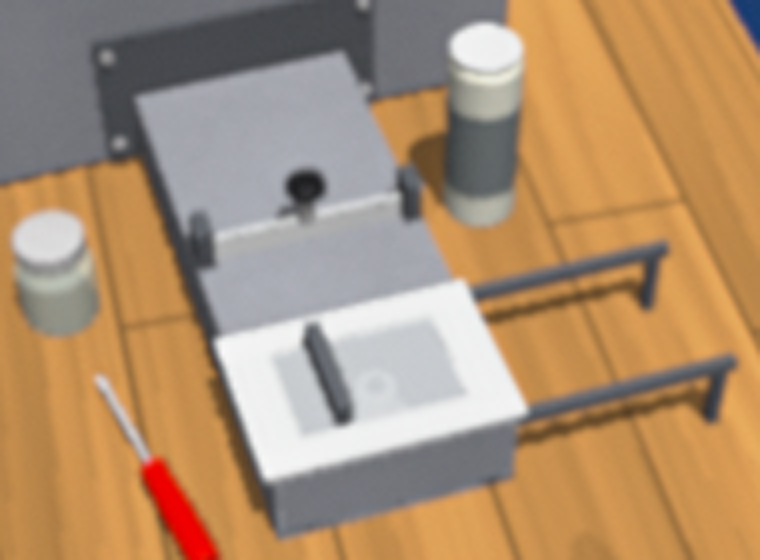

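```bash
cat > fit.py <<'E'
from h import *
from scipy.optimize import least_squares
T=lambda p:((p[0]+.5)/3-.5+85,(p[1]+.5)/3-.5+75)
S=lambda p:((p[0]+.5)/4-.5+160,(p[1]+.5)/4-.5+75)
def W(q,p): c,s=np.cos(q[2]),np.sin(q[2]); return np.array([q[0]+c*p[0]-s*p[1],q[1]+s*p[0]+c*p[1],p[2]])
h=.0775
obs=[('top',T((358,207)),(.097,.068,h)),('top',T((513,194)),(.097,-.068,h)),('top',T((529,412)),(-.097,-.068,h)),('top',T((371,426)),(-.097,.068,h)),
('side',S((464,281)),(.097,.068,h)),('side',S((527,411)),(.097,-.068,h)),('side',S((272,478)),(-.097,-.068,h)),('side',S((217,342)),(-.097,.068,h))]
f=lambda q:np.concatenate([proj(n,W(q,X))-p for n,p,X in obs])
r=least_squares(f,[.5,.07,0]);q=r.x
E
python3 - <<'E'
from fit import *
print('pose',q);print(r.fun.reshape(-1,2).round(1))
print('pred cap',W(q,(0,.15,.123)),'meas',atz('top',T((256,312)),.123), atz('side',S((305,183)),.123))
o,d=ray('top',T((256,312)));o2,d2=ray('side',S((305,183)))
A=np.c_[d,-d2];k=np.linalg.lstsq(A,o2-o,rcond=None)[0];print('tri',o+d*k[0],o2+d2*k[1])
print('proj cap',proj('top',W(q,(0,.15,.123))),T((256,312)),proj('side',W(q,(0,.15,.123))),S((305,183)))
print('handle',W(q,(-.03,0,.103)),atz('top',T((441,340)),.103))
hb=atz('top',T((445,303)),.062);print('hub',hb,atz('side',S((376,386)),.062))
c,s=np.cos(q[2]),np.sin(q[2]);dd=hb[:2]-q[:2];print('hub local',c*dd[0]+s*dd[1],-s*dd[0]+c*dd[1])
tc=np.array([atz('top',p,.03) for p in[(326,127),(399,130),(397,190),(322,185)]]);print('tray',tc.round(3),tc.mean(0))
ts=np.array([atz('side',p,.03) for p in[(272,248),(329,242),(346,309),(287,320)]]);print('trayS',ts.round(3),ts.mean(0))
for n,p,z in [('can',T((160,111)),.17),('jar',T((215,552)),.085)]: print(n,atz('top',p,z))
for n,p in[('can',S((485,50))),('jar',S((48,240)))]:print(n,atz('side',p,.17 if n=='can' else .085))
E
```

```text
pose [0.54623037 0.06247446 0.07826067]
[[ 0.2 -0.3]
 [-0.2 -0.1]
 [ 0.6  0.1]
 [ 0.8 -0.2]
 [ 0.  -0.7]
 [ 0.4 -0.4]
 [-1.2 -0.1]
 [-0.1 -0.8]]
pred cap [0.53450325 0.21201534 0.123     ] meas [0.5359903  0.21691633 0.123     ] [0.53415225 0.22207949 0.123     ]
tri [0.53493139 0.21562658 0.12942807] [0.5329957  0.21568212 0.12912034]
proj cap [171.94306014 179.24491497] (170.0, 178.66666666666669) [236.68883986 122.57565479] (235.875, 120.375)
handle [0.51632219 0.06012903 0.103     ] [0.51459833 0.06325727 0.103     ]
hub [0.55347664 0.06224846 0.062     ] [0.55067324 0.06266073 0.062     ]
hub local 0.007206424037579184 -0.0007918215777128069
tray [[ 0.694 -0.192  0.03 ]
 [ 0.684 -0.391  0.03 ]
 [ 0.518 -0.379  0.03 ]
 [ 0.532 -0.178  0.03 ]] [ 0.60697791 -0.28503902  0.03      ]
trayS [[ 0.541 -0.183  0.03 ]
 [ 0.695 -0.203  0.03 ]
 [ 0.673 -0.397  0.03 ]
 [ 0.525 -0.388  0.03 ]] [ 0.60863287 -0.29280032  0.03      ]
can [0.6945031  0.28907868 0.17      ]
jar [0.33710829 0.2543053  0.085     ]
can [0.69260915 0.28604893 0.17      ]
jar [0.33492992 0.24913086 0.085     ]
```

The fits agree: pose error is under 1.2 px. The cap triangulates to about z = 0.129, so the gate stands about 6 mm up. The tray centre is near (0.608,-0.289).

```bash
cat > go.py <<'E'
import sys
from h import *
from scipy.spatial.transform import Rotation as R
YAW=np.pi-.0+.0783  # tool y along passbox y
def plan(pts,yaw=YAW):
    s=manip.get_state();A=R.from_euler('xyz',s['orientation']);p=np.array(s['position'])
    print('t',round(s['time_s'],2),'pos',p.round(4),'F',np.round(s['ft_force'],1),'w',round(s['gripper_width'],3),'rpy',np.round(s['orientation'],3))
    print('turn',(A.inv()*R.from_euler('xyz',[np.pi,0,yaw])).as_rotvec().round(3))
    for t in pts: print(t,'slide',A.inv().apply(np.array(t)-p).round(4))
if __name__=='__main__': plan(eval(sys.argv[1]))
E
python3 go.py '[(.17,.33,.242),(.36,.2,.242)]'
```

```text
t 0.1 pos [0.1622 0.603  0.2405] F [ 0.3 -0.1  0.5] w 0.999 rpy [-3.14  -0.     2.879]
turn [-0.002 -0.001 -0.341]
(0.17, 0.33, 0.242) slide [-0.0785 -0.2616 -0.001 ]
(0.36, 0.2, 0.242) slide [-0.2958 -0.3378 -0.0009]
```

drive_tool --slide '[[-0.0785,-0.2616,0],[-0.0785,-0.2616,0],[-0.0785,-0.2616,0],[-0.0785,-0.2616,0],[-0.0785,-0.2616,0],[-0.0785,-0.2616,0],[-0.2958,-0.3378,0],[-0.2958,-0.3378,0]]' --turn '[[0,0,0],[0,0,-0.1],[0,0,-0.2],[0,0,-0.341],[0,0,-0.341],[0,0,-0.341],[0,0,-0.341],[0,0,-0.341]]' --hand '[0,0,0,0,0,0,0,0]' --newtons 10

```text
time_s: 0.9
position: [0.2528, 0.2732, 0.2417]
orientation: [3.141, 0.001, -3.06]
ft_force: [0.4, 1.8, -0.1]
gripper_width: 0.359
```

```bash
python3 go.py '[(.36,.2,.2),(.5345,.213,.2),(.5345,.213,.16)]'
```

```text
t 0.9 pos [0.2528 0.2732 0.2417] F [ 0.4  1.8 -0.1] w 0.359 rpy [ 3.141e+00  1.000e-03 -3.060e+00]
turn [0.001 0.001 0.003]
(0.36, 0.2, 0.2) slide [-0.1008 -0.0817  0.0418]
(0.5345, 0.213, 0.2) slide [-0.2758 -0.0829  0.042 ]
(0.5345, 0.213, 0.16) slide [-0.2757 -0.083   0.082 ]
```

drive_tool --slide '[[-0.1008,-0.0817,0.02],[-0.1008,-0.0817,0.02],[-0.1008,-0.0817,0.04],[-0.2758,-0.083,0.042],[-0.2758,-0.083,0.042],[-0.2758,-0.083,0.042],[-0.2758,-0.083,0.06],[-0.2758,-0.083,0.07]]' --turn '[[0,0,0],[0,0,0],[0,0,0],[0,0,0],[0,0,0],[0,0,0],[0,0,0],[0,0,0]]' --hand '[0,0,0,0,0,0,0,0]'

```text
time_s: 1.7
position: [0.5364, 0.2122, 0.1695]
orientation: [-3.141, -0.001, -3.065]
ft_force: [0.5, -0.1, -0.3]
gripper_width: 0.006
```

```bash
python3 go.py '[(.5345,.213,.165),(.5345,.213,.15)]'
```

```text
t 1.7 pos [0.5364 0.2122 0.1695] F [ 0.5 -0.1 -0.3] w 0.006 rpy [-3.141e+00 -1.000e-03 -3.065e+00]
turn [-0.    -0.001 -0.002]
(0.5345, 0.213, 0.165) slide [0.0018 0.0009 0.0045]
(0.5345, 0.213, 0.15) slide [0.0018 0.0009 0.0195]
```

Descend to about 0.147 in small steps.

drive_tool --slide '[[0.001,0.001,0.01],[0.001,0.001,0.016],[0.001,0.001,0.018],[0.001,0.001,0.02],[0.001,0.001,0.022],[0.001,0.001,0.022]]' --turn '[[0,0,0],[0,0,0],[0,0,0],[0,0,0],[0,0,0],[0,0,0]]' --hand '[0,0,0,0,0,0]'

```text
time_s: 2.3
position: [0.5332, 0.214, 0.1501]
orientation: [3.141, 0.001, -3.063]
ft_force: [-0.4, -0.9, 0.4]
gripper_width: 0.005
```

drive_tool --slide '[[0,0,0.001],[0,0,0.002],[0,0,0.003],[0,0,0.003],[0,0,0.003]]' --turn '[[0,0,0],[0,0,0],[0,0,0],[0,0,0],[0,0,0]]' --hand '[0,0,0,0,0]'

```text
time_s: 2.8
position: [0.5332, 0.2137, 0.1465]
orientation: [-3.141, 0.0, -3.063]
ft_force: [0.2, 0.7, 0.2]
gripper_width: 0.008
```

drive_tool --slide '[[0,0,0.001],[0,0,0.002],[0,0,0.003],[0,0,0.003],[0,0,0.003]]' --turn '[[0,0,0],[0,0,0],[0,0,0],[0,0,0],[0,0,0]]' --hand '[0,0,0,0,0]'

```text
time_s: 3.3
position: [0.533, 0.2137, 0.1433]
orientation: [-3.141, -0.0, -3.063]
ft_force: [0.4, -0.1, 0.9]
gripper_width: 0.005
```

drive_tool --slide '[[0,0,0.001],[0,0,0.002],[0,0,0.003],[0,0,0.003]]' --turn '[[0,0,0],[0,0,0],[0,0,0],[0,0,0]]' --hand '[0,0,0,0]'

```text
time_s: 3.7
position: [0.5331, 0.2137, 0.1407]
orientation: [-3.141, -0.0, -3.063]
ft_force: [-1.4, -1.0, 3.7]
gripper_width: 0.002
```

drive_tool --slide '[[0,0,0.001],[0,0,0.002],[0,0,0.002],[0,0,0.002]]' --turn '[[0,0,0],[0,0,0],[0,0,0],[0,0,0]]' --hand '[0,0,0,0]'

```text
time_s: 4.1
position: [0.5331, 0.2137, 0.1386]
orientation: [-3.141, -0.0, -3.063]
ft_force: [-2.6, -1.9, 5.6]
gripper_width: 0.005
```

drive_tool --slide '[[0,0,0.001],[0,0,0.001],[0,0,0.001],[0,0,0.001]]' --turn '[[0,0,0],[0,0,0],[0,0,0],[0,0,0]]' --hand '[0,0,0,0]'

```text
time_s: 4.5
position: [0.5331, 0.2137, 0.1377]
orientation: [-3.141, -0.0, -3.063]
ft_force: [-2.3, -0.6, 4.9]
gripper_width: 0.003
```

drive_tool --slide '[[0,0,0.001],[0,0,0.0015],[0,0,0.0015],[0,0,0.0015]]' --turn '[[0,0,0],[0,0,0],[0,0,0],[0,0,0]]' --hand '[0,0,0,0]'

```text
time_s: 4.9
position: [0.5331, 0.2137, 0.1364]
orientation: [-3.141, -0.0, -3.063]
ft_force: [-3.5, -1.7, 6.5]
gripper_width: 0.003
```

The force climbed from 3.7 to 6.5 N over about 4 mm past the contact height expected for a shut gate, so the gate is down and the cap pressed. I'll lift and go to the near side of the handle.

drive_tool --slide '[[0,0,-0.03],[0,0,-0.06],[0,0,-0.06]]' --turn '[[0,0,0],[0,0,0],[0,0,0]]' --hand '[0,0,0]'

```text
time_s: 5.2
position: [0.5359, 0.2146, 0.2005]
orientation: [3.14, 0.008, -3.063]
ft_force: [0.0, -0.7, 0.9]
gripper_width: 0.005
```

```bash
python3 go.py '[(.4765,.057,.19),(.4765,.057,.102)]'
```

```text
t 5.2 pos [0.5359 0.2146 0.2005] F [ 0.  -0.7  0.9] w 0.005 rpy [ 3.14   0.008 -3.063]
turn [ 0.002  0.008 -0.   ]
(0.4765, 0.057, 0.19) slide [ 0.0716 -0.1525  0.0096]
(0.4765, 0.057, 0.102) slide [ 0.0723 -0.1527  0.0976]
```

drive_tool --slide '[[0.072,-0.1525,0.005],[0.072,-0.1525,0.005],[0.072,-0.1525,0.005],[0.072,-0.1525,0.005],[0.072,-0.1525,0.03],[0.072,-0.1525,0.06],[0.072,-0.1525,0.08],[0.072,-0.1525,0.08]]' --turn '[[0,0,0],[0,0,0],[0,0,0],[0,0,0],[0,0,0],[0,0,0],[0,0,0],[0,0,0]]' --hand '[0,0,0,0,0,0,0,0]'

```text
time_s: 6.0
position: [0.47, 0.0562, 0.1119]
orientation: [3.141, -0.007, -3.064]
ft_force: [-1.8, 0.3, -0.3]
gripper_width: 0.007
```

Run:
```python
from fit import *
from go import plan
snap('top','x');
plan([(.4765,.057,.102)]+[tuple(W(q,(x-.0465,0,.102)).round(4)) for x in(.05,.1,.15,.168)])
```

```text
t 6.05 pos [0.4715 0.0562 0.114 ] F [-0.7  0.9  0.1] w 0.01 rpy [ 3.141 -0.004 -3.064]
turn [ 0.001 -0.004 -0.   ]
(0.4765, 0.057, 0.102) slide [-0.0051  0.0004  0.012 ]
(np.float64(0.5497), np.float64(0.0627), np.float64(0.102)) slide [-0.0785  0.0004  0.0117]
(np.float64(0.5996), np.float64(0.0667), np.float64(0.102)) slide [-0.1286  0.0005  0.0114]
(np.float64(0.6494), np.float64(0.0706), np.float64(0.102)) slide [-0.1785  0.0005  0.0112]
(np.float64(0.6674), np.float64(0.072), np.float64(0.102)) slide [-0.1966  0.0005  0.0112]
```

drive_tool --slide '[[0,0,0.008],[0,0,0.011],[0,0,0.011]]' --turn '[[0,0,0],[0,0,0],[0,0,0]]' --hand '[0,0,0]'

```text
time_s: 6.35
position: [0.4734, 0.0562, 0.1052]
orientation: [-3.142, 0.0, -3.063]
ft_force: [0.1, 0.4, 0.6]
gripper_width: 0.005
```

drive_tool --slide '[[-0.02,0,0.001],[-0.035,0,0.001],[-0.05,0,0.001],[-0.065,0,0.001],[-0.08,0,0.001],[-0.095,0,0.001],[-0.11,0,0.001],[-0.125,0,0.001]]' --turn '[[0,0,0],[0,0,0],[0,0,0],[0,0,0],[0,0,0],[0,0,0],[0,0,0],[0,0,0]]' --hand '[0,0,0,0,0,0,0,0]'

```text
time_s: 7.15
position: [0.5981, 0.0657, 0.1045]
orientation: [-3.141, -0.001, -3.063]
ft_force: [-2.7, -1.8, 1.5]
gripper_width: 0.003
```

drive_tool --slide '[[-0.015,0,0],[-0.03,0,0],[-0.045,0,0],[-0.055,0,0],[-0.06,0,0],[-0.065,0,0],[-0.068,0,0],[-0.068,0,0]]' --turn '[[0,0,0],[0,0,0],[0,0,0],[0,0,0],[0,0,0],[0,0,0],[0,0,0],[0,0,0]]' --hand '[0,0,0,0,0,0,0,0]'

```text
time_s: 7.95
position: [0.666, 0.0713, 0.1041]
orientation: [3.141, 0.001, -3.063]
ft_force: [0.1, -0.3, -0.3]
gripper_width: 0.003
```

drive_tool --slide '[[0.02,0,0],[0.04,0,-0.04],[0.08,0,-0.08],[0.13,0,-0.1],[0.18,0,-0.1],[0.23,0,-0.1],[0.28,0,-0.1],[0.28,0,-0.1]]' --turn '[[0,0,0],[0,0,0],[0,0,0],[0,0,0],[0,0,0],[0,0,0],[0,0,0],[0,0,0]]' --hand '[0,0,0,0,0.06,0.06,0.06,0.06]'

```text
time_s: 8.75
position: [0.3818, 0.0497, 0.2028]
orientation: [3.141, -0.001, -3.063]
ft_force: [0.4, -1.0, -0.3]
gripper_width: 0.283
```

Run:
```python
from h import *
a=snap('top','top1')['pixels'][95:235,145:285];b=snap('side','side1')['pixels'][85:225,190:355]
f=lambda i:cv2.resize(i,(int(i.shape[1]*2.6),int(i.shape[0]*2.6)),interpolation=2)
cv2.imwrite('pics/c1.png',np.hstack([f(a),f(b)]));print(f(a).shape)
```

```text
(364, 364, 3)
```

View pics/c1.png

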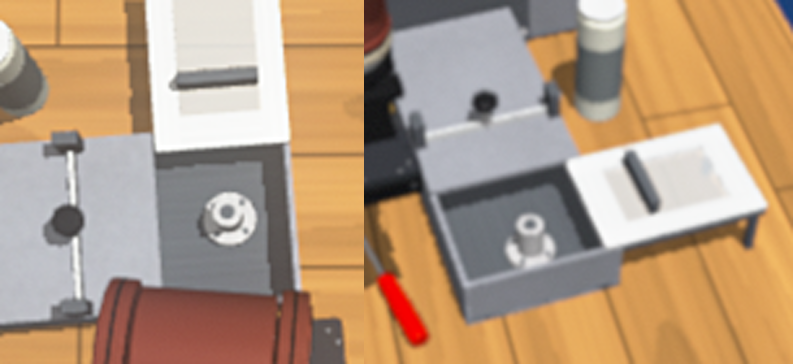

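The hatch is open and the hub is visible: boss top at (231,211) in the left crop and (530,222) in the right.

Run:
```python
from fit import *
from go import plan
A=lambda x,y:((x+.5)/2.6-.5+145,(y+.5)/2.6-.5+95)
B=lambda x,y:((x-364+.5)/2.6-.5+190,(y+.5)/2.6-.5+85)
c,s=np.cos(q[2]),np.sin(q[2])
def L(P): d=P[:2]-q[:2]; return np.array([c*d[0]+s*d[1],-s*d[0]+c*d[1]]).round(4)
for n,p in[('top',A(156,153)),('top',A(289,142)),('side',B(569,160)),('side',B(607,247))]: print('hatch edge',L(atz(n,p,.0775)),'shut -0.097')
for n,p,z in[('top',A(231,211),.062),('top',A(230,219),.02),('side',B(530,222),.062),('side',B(530,247),.02)]:
    P=atz(n,p,z);print('hub',P.round(4),L(P))
print('cap',proj('top',W(q,(0,.15,.123))),A(67,220),proj('side',W(q,(0,.15,.123))),B(485,101))
plan([(.55,.062,.2)])
```

```text
hatch edge [0.0695 0.0685] shut -0.097
hatch edge [ 0.0698 -0.0668] shut -0.097
hatch edge [0.0738 0.0669] shut -0.097
hatch edge [ 0.0701 -0.0695] shut -0.097
hub [0.553  0.0608 0.062 ] [ 0.0066 -0.0022]
hub [0.5516 0.0641 0.02  ] [0.0055 0.0012]
hub [0.5514 0.0666 0.062 ] [0.0055 0.0038]
hub [0.5506 0.0647 0.02  ] [0.0046 0.0019]
cap [171.94306014 179.24491497] (170.46153846153845, 179.30769230769232) [236.68883986 122.57565479] (236.23076923076923, 123.53846153846155)
t 8.85 pos [0.3859 0.0495 0.2045] F [-0.1 -1.3  0.7] w 0.37 rpy [-3.141e+00  3.000e-03 -3.063e+00]
turn [-0.     0.003 -0.   ]
(0.55, 0.062, 0.2) slide [-0.1645 -0.0003  0.005 ]
```

drive_tool --slide '[[-0.05,0,0],[-0.1,0,0],[-0.14,0.001,0],[-0.166,0.001,0],[-0.166,0.001,0.02],[-0.166,0.001,0.05],[-0.166,0.001,0.08],[-0.166,0.001,0.08]]' --turn '[[0,0,0],[0,0,0],[0,0,0],[0,0,0],[0,0,0],[0,0,0],[0,0,0],[0,0,0]]' --hand '[0.06,0.06,0.06,0.06,0.06,0.06,0.06,0.06]'

```text
time_s: 9.65
position: [0.5501, 0.0635, 0.1189]
orientation: [3.141, -0.008, -3.063]
ft_force: [-0.7, 0.5, -0.5]
gripper_width: 0.689
```

```bash
sleep 0; python3 go.py '[(.5515,.0635,.12),(.5515,.0635,.044)]'
```

```text
t 9.65 pos [0.5501 0.0635 0.1189] F [-0.7  0.5 -0.5] w 0.689 rpy [ 3.141 -0.008 -3.063]
turn [ 0.001 -0.008 -0.   ]
(0.5515, 0.0635, 0.12) slide [-0.0014 -0.0001 -0.0012]
(0.5515, 0.0635, 0.044) slide [-0.002  -0.0002  0.0748]
```

drive_tool --slide '[[0,0,0.02],[0,0,0.04],[0,0,0.055],[0,0,0.065],[0,0,0.072],[0,0,0.074],[0,0,0.074]]' --turn '[[0,0,0],[0,0,0],[0,0,0],[0,0,0],[0,0,0],[0,0,0],[0,0,0]]' --hand '[0.06,0.06,0.06,0.06,0.06,0.06,0.06]'

```text
time_s: 10.35
position: [0.5522, 0.0633, 0.0503]
orientation: [-3.142, 0.0, -3.063]
ft_force: [0.6, 0.1, -0.4]
gripper_width: 0.692
```

drive_tool --slide '[[0,0,0.005],[0,0,0.005],[0,0,0.005],[0,0,0.005],[0,0,0.005],[0,0,0.005],[0,0,0.005],[0,0,0.005]]' --turn '[[0,0,0],[0,0,0],[0,0,0],[0,0,0],[0,0,0],[0,0,0],[0,0,0],[0,0,0]]' --hand '[0.06,0.06,0,0,0,0,0,0]' --newtons 30

```text
time_s: 11.15
position: [0.552, 0.0633, 0.0451]
orientation: [3.142, 0.0, -3.063]
ft_force: [-1.0, -0.2, 1.2]
gripper_width: 0.326
```

drive_tool --slide '[[0,0,0],[0,0,0],[0,0,0]]' --turn '[[0,0,0],[0,0,0],[0,0,0]]' --hand '[0,0,0]'

```text
time_s: 11.45
position: [0.552, 0.0633, 0.0452]
orientation: [3.142, 0.0, -3.063]
ft_force: [0.5, -0.1, 0.9]
gripper_width: 0.33
```

drive_tool --slide '[[0,0,-0.01],[0,0,-0.025],[0,0,-0.045],[0,0,-0.07],[0,0,-0.095],[0,0,-0.12],[0,0,-0.12],[0,0,-0.12]]' --turn '[[0,0,0],[0,0,0],[0,0,0],[0,0,0],[0,0,0],[0,0,0],[0,0,0],[0,0,0]]' --hand '[0,0,0,0,0,0,0,0]'

```text
time_s: 12.25
position: [0.5522, 0.0633, 0.1656]
orientation: [-3.141, 0.002, -3.063]
ft_force: [0.2, -0.7, -3.9]
gripper_width: 0.329
```

```bash
python3 go.py '[(.607,-.289,.165)]'
```

```text
t 12.25 pos [0.5522 0.0633 0.1656] F [ 0.2 -0.7 -3.9] w 0.329 rpy [-3.141e+00  2.000e-03 -3.063e+00]
turn [-0.     0.002 -0.   ]
(0.607, -0.289, 0.165) slide [-0.0271 -0.3555  0.0008]
```

Wrist force is -3.9 N, so the hub (0.3 kg) is held. Moving it to the tray.

drive_tool --slide '[[-0.002,-0.025,0],[-0.005,-0.065,0],[-0.008,-0.11,0],[-0.012,-0.155,0],[-0.015,-0.2,0],[-0.019,-0.245,0],[-0.022,-0.29,0],[-0.025,-0.325,0]]' --turn '[[0,0,0],[0,0,0],[0,0,0],[0,0,0],[0,0,0],[0,0,0],[0,0,0],[0,0,0]]' --hand '[0,0,0,0,0,0,0,0]'

```text
time_s: 13.05
position: [0.6009, -0.261, 0.1623]
orientation: [3.14, -0.003, -3.065]
ft_force: [-0.5, 1.4, -4.0]
gripper_width: 0.326
```

drive_tool --slide '[[-0.002,-0.02,0],[-0.003,-0.03,0],[-0.003,-0.03,0.02],[-0.003,-0.03,0.05],[-0.003,-0.03,0.08],[-0.003,-0.03,0.1],[-0.003,-0.03,0.1],[-0.003,-0.03,0.1]]' --turn '[[0,0,0],[0,0,0],[0,0,0],[0,0,0],[0,0,0],[0,0,0],[0,0,0],[0,0,0]]' --hand '[0,0,0,0,0,0,0,0]'

```text
time_s: 13.85
position: [0.607, -0.2873, 0.0641]
orientation: [3.14, -0.002, -3.063]
ft_force: [1.1, -0.2, -2.5]
gripper_width: 0.326
```

```bash
python3 go.py '[(.607,-.289,.0392)]'
python3 - <<'E'
from h import *
f=lambda i:cv2.resize(i,None,fx=2.6,fy=2.6,interpolation=2)
a=snap('top','top2')['pixels'][95:235,275:425];b=snap('side','side2')['pixels'][215:355,215:365]
cv2.imwrite('pics/c2.png',np.hstack([f(a),f(b)]))
E
```

```text
t 13.85 pos [ 0.607  -0.2873  0.0641] F [ 1.1 -0.2 -2.5] w 0.326 rpy [ 3.140e+00 -2.000e-03 -3.063e+00]
turn [ 0.002 -0.002  0.001]
(0.607, -0.289, 0.0392) slide [ 0.0001 -0.0017  0.0249]
```

View pics/c2.png

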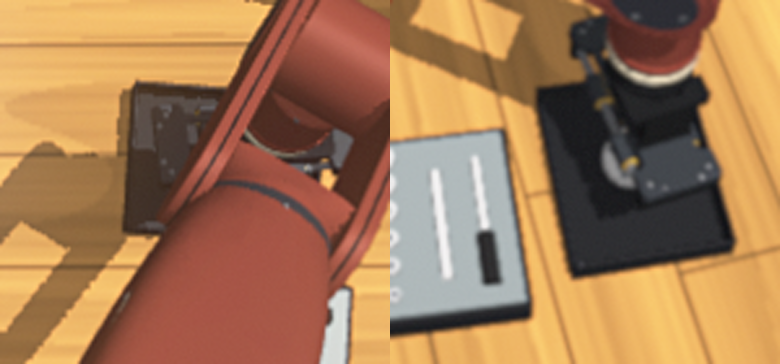

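The side crop shows the hub held over the tray's middle, clear of the case. Lowering gently now.

drive_tool --slide '[[0,0,0.01],[0,0,0.018],[0,0,0.021],[0,0,0.022],[0,0,0.022],[0,0,0.022]]' --turn '[[0,0,0],[0,0,0],[0,0,0],[0,0,0],[0,0,0],[0,0,0]]' --hand '[0,0,0,0,0,0]'

```text
time_s: 14.55
position: [0.6078, -0.2886, 0.0433]
orientation: [-3.141, 0.0, -3.063]
ft_force: [-0.4, 0.0, -3.1]
gripper_width: 0.329
```

drive_tool --slide '[[0,0,0.001],[0,0,0.001],[0,0,0.001]]' --turn '[[0,0,0],[0,0,0],[0,0,0]]' --hand '[0,0,0]'

```text
time_s: 14.85
position: [0.6076, -0.2885, 0.0421]
orientation: [-3.142, 0.0, -3.063]
ft_force: [0.1, -0.4, -3.5]
gripper_width: 0.331
```

drive_tool --slide '[[0,0,0.001],[0,0,0.002],[0,0,0.0025],[0,0,0.0025]]' --turn '[[0,0,0],[0,0,0],[0,0,0],[0,0,0]]' --hand '[0,0,0,0]'

```text
time_s: 15.25
position: [0.6075, -0.2884, 0.0393]
orientation: [3.141, -0.0, -3.063]
ft_force: [0.5, -0.6, -4.1]
gripper_width: 0.332
```

drive_tool --slide '[[0,0,0.0005],[0,0,0.001],[0,0,0.001],[0,0,0.001]]' --turn '[[0,0,0],[0,0,0],[0,0,0],[0,0,0]]' --hand '[0,0,0,0]'

```text
time_s: 15.65
position: [0.6076, -0.2885, 0.0391]
orientation: [-3.141, -0.0, -3.063]
ft_force: [-2.8, 2.3, 3.9]
gripper_width: 0.327
```

Contact felt: the force went from -4 to +3.9 N at the expected height. Releasing and backing straight up.

drive_tool --slide '[[0,0,-0.0005],[0,0,-0.0005],[0,0,-0.0005],[0,0,-0.0005],[0,0,-0.0005],[0,0,-0.0005],[0,0,-0.0005],[0,0,-0.0005]]' --turn '[[0,0,0],[0,0,0],[0,0,0],[0,0,0],[0,0,0],[0,0,0],[0,0,0],[0,0,0]]' --hand '[0.032,0.036,0.042,0.06,0.06,0.06,0.06,0.06]'

```text
time_s: 16.45
position: [0.6076, -0.2884, 0.039]
orientation: [3.142, -0.0, -3.063]
ft_force: [-0.3, -0.3, 0.2]
gripper_width: 0.685
```

drive_tool --slide '[[0,0,-0.02],[0,0,-0.05],[0,0,-0.09],[0,0,-0.14],[0.05,0,-0.18],[0.1,0,-0.18],[0.15,0,-0.18],[0.2,0,-0.18]]' --turn '[[0,0,0],[0,0,0],[0,0,0],[0,0,0],[0,0,0],[0,0,0],[0,0,0],[0,0,0]]' --hand '[0.06,0.06,0.06,0.06,0.06,0.06,0.06,0.06]'

```text
time_s: 17.25
position: [0.4182, -0.3032, 0.2198]
orientation: [-3.14, 0.001, -3.063]
ft_force: [0.2, -1.6, 1.1]
gripper_width: 0.691
```

drive_tool --slide '[[0,0,0],[0,0,0],[0,0,0]]' --turn '[[0,0,0],[0,0,0],[0,0,0]]' --hand '[0.06,0.06,0.06]'

```text
time_s: 17.55
position: [0.4207, -0.3036, 0.2197]
orientation: [-3.14, 0.002, -3.063]
ft_force: [0.5, -0.9, -0.5]
gripper_width: 0.691
```

Run:
```python
from h import *
a=snap('top','top3')['pixels'][70:280,90:430];b=snap('side','side3')['pixels'][75:355,150:370]
cv2.imwrite('pics/c3.png',np.hstack([cv2.resize(a,(444,274),interpolation=2),np.zeros((274,1,3),np.uint8)]) if 0 else cv2.copyMakeBorder(cv2.resize(a,None,fx=1.3,fy=1.3,interpolation=2),0,364-273,0,0,0))
i=cv2.imread('pics/c3.png');cv2.imwrite('pics/c4.png',np.hstack([i,cv2.resize(b,None,fx=1.3,fy=1.3,interpolation=2)]));print(manip.get_state()['ft_force'])
```

```text
[ 0.22109479 -1.14355346 -0.89587239]
```

View pics/c4.png

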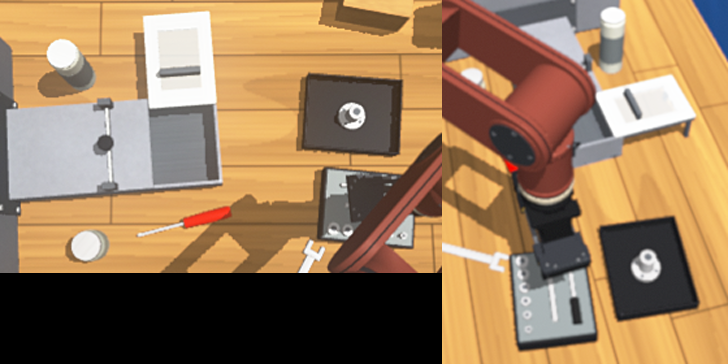

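The hub stands upright mid-tray, at (351,115) in the top crop. The hatch is open, the can and jar look unmoved, and the gripper is clear. Handing in.

```bash
python3 -c "
from workcell import manip; print(manip.sign_off())"
```

```text
the job is handed in; nothing more can be done
None
```

The job is done and handed in at about 17.7 s; `sign_off` gave no verdict.

- **Inner door:** It stood about 6 mm up. With the hatch still shut I pressed the cap down until the force rose from 3.7 to 6.5 N, past the contact height expected for a shut gate. The gate is therefore on its stop and the cap gave. A later picture put the cap at its shut height, within about 1.5 px.
- **Hatch:** I pushed it open by its handle. In both pictures it measures about 167–170 mm open.
- **Hub:** I gripped it by the boss and lowered it onto the tray floor until contact was felt, with the TCP at 0.039 m as predicted. I then released it and backed away. The last pictures show it upright near the tray's middle.
- **Bystanders:** By eye, the can and jar have not moved. I did not re-measure them.
- **Gripper:** It is clear of everything, and the wrist force is about zero (within about 1.5 N).

No check failed. The gate's final height was judged only from the cap force and a picture taken once the hatch was open, and I did not measure it again after placing the hub.

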